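# Bring a freshly painted hanging prop to rest over its drip tray

## Robot

A 6-joint arm with a two-finger parallel gripper is mounted at the origin on the work surface. World frame = base frame: x ahead of the robot, y to its left, z up, the work surface at z = 0. Lengths are in m, angles in rad, forces in N, time in s.
With the tool pointing down it reaches from about 0.25 to 0.725 m from the base axis. Payload 4 kg.
Tool frame: the origin (TCP) lies on the centre line of the jaws, within the pads' length; the fingertips stand 14 mm ahead of it and the grasp point (between the pads) lies 5 mm behind it; z points along the fingers, x is the direction in which the jaws open and shut, and the axes are right-handed (so a half turn about z gives the same grasp; the last joint's range is limited). The gripper opens to 85 mm and grips with 20 to 120 N. Pads are 22 mm wide; open, the fingers measure 114 mm over their backs; the gripper's body (76 mm by 85 mm) begins 54 mm behind the grasp point. The pads swing forward as they close: fully open they stand 13 mm farther back than shut.
Start: joints at [1.291, 0.241, 0.005, 1.335, 0, 1.571], TCP at [0.138, 0.481, 0.245] pointing down, gripper open.
Joint ranges: [-2.72, 2.72], [-1.05, 1.87], [-1.09, 1.28], [-1.99, 2.15], [-1.42, 1.44], [-3.14, 3.14]. Speed limits (rad/s): [2.79, 2.79, 3.14, 3.14, 3.14, 3.14].

## Interface

Orientations are given as a unit quaternion [x, y, z, w].
In Python, from workcell import bot gives the robot as it stands.
- The arm moves only by the tool play_rows, never from a script. Its argument "motion" is a list of rows, each an object with "fingers": the closure, from -1 (fully open) to 1 (shut), so that 0 is half open; "translation": the shift along the tool's x, y, z in cm, a list of three; "roll": the turn about the tool's z in degrees. A call has 1 to 20 rows; each row is the pose to reach, as a shift and turn from the pose commanded when the call began, along the tool's axes at that moment; what a row does not reach only later rows make up. A row lasts 1/12 s, in which the tool goes at most 41.7 mm and 7.16 degrees, less where a joint would pass 70% of its speed; a pose out of reach is approached as far as the arm can. A call with a gripper value outside its range is refused whole. The fingers move at their own pace and stop on an object; the grip force is fixed at half the most. Time passes only in rows, so rows that repeat a pose let the fingers close. It gives the time, the measured TCP pose, the force and the opening at its end, in the units of the state.
- bot.get_obs(): the state, without advancing time (a new reading comes with each control period).
- bot.camera(name): name is "side" or "top" or "wrist"; returns a dict with "pixels" (480x640x3 uint8, red, green, blue), "intrinsics" (3x3 intrinsics, pixels), "k1" (the pictures are not rectified: a ray, as slopes to the right and down, at radius r is drawn at 1 + k1 r^2 times it, then the intrinsics apply), "world_to_cam" (4x4, takes a point from world to camera coordinates). Camera axes: x right, y down, z forward; pixel columns grow to the right and rows downward; lengths in m; the calibration is good to about 2 mm. A picture is of the moment at which its call begins. There is no depth.
- bot.job_done(): hands the job in, once; it reports no verdict.
The state is a dict: "clock": time; "joint_pos": joint angles; "joint_vel": joint speeds; "tau": joint torques, N m; "eef_pos": TCP position; "tool_rot": TCP orientation; "ft_force": force on the tool from outside, world axes, zero at the start; "ft_torque": the same for the moment, N m; "grip_width": finger opening in m.
Only numpy, scipy, OpenCV 4.12 (cv2) and the standard library are available. Lean on these libraries where they do the work, as an engineer would, in place of code of your own. Each camera call takes 0.05 s, during which the arm holds its last target. There are 200 camera calls.

## Task

The freshly painted bone prop hangs under the trolley of the drying rail, with one end of its hanger bar propped up on a stand. Take the trolley by its handle, run it along the rail so that the bar comes off the stand, and stop it with the prop centred lengthwise over the drip tray. The paint is wet: damp the swing by moving the trolley only, never touch the prop or its bar or let it swing up near the rail, and leave the stand and the other things alone; when it has hung level and still over the tray for three seconds, let go of the handle and move away, leaving it level and still.

Things in the scene. Friction and masses are not known exactly. Their poses are not given: they have to be found in the camera images.
- frame: Fixed bench frame of the drying rail. Origin on the table under the rail's middle; its y axis runs along the rail, away from the stand. Rail: steel bar, 20 mm diameter, 600 mm long, axis 275 mm up, straight over the frame's y axis. Two posts 30 mm square stand at frame x = +100 mm, y = +-285 mm, with brackets to the rail's ends; top 304 mm up.
- trolley (a joint): Position of the trolley along the rail, m: 0 at the stop by the stand (its start; pivot and handle at frame y = -150 mm), growing along frame +y to the other stop at 0.34. Trolley 0.5 kg; drag about 1.5 N dry plus 3 N per m/s, so it stays where it is left.
- handle (a point): Middle of the trolley's upright black grip block: 36 mm along frame x, 26 mm along frame y (grip it across these 26 mm), 58 mm high, from 295 to 353 mm above the table; this point is 324 mm up. Nothing else near stands above 304 mm.
- pivot (a point): Axis (along frame x) of the pin on which the load swings, at the foot of the trolley's fork, 150 mm above the table, straight below the handle.
- load (a joint): Swing angle of the load about the pin, rad: 0 level, positive with its frame +y end up; starts near -0.26. Free and very lightly damped (dies away over about 30 s); natural period 2.3 s, 2.74 rad/s. For a pivot acceleration a (m/s2) along frame +y: angle'' = -7.5 angle - 0.765 a. Beyond 0.38 rad the bar comes up near the rail.
- prop (a point): Centre of the ochre bone-shaped prop, 30 mm below the pin when level. Bone 370 mm long along the rail, 108 mm across its ends, shaft 32 mm thick, on two straps under the bar. Bone and bar are one rigid load of about 0.7 kg (varies by a third), centre of mass 16 mm below the pin.
- bar_end (a point): End by the stand (frame -y end) of the load's flat steel hanger bar, at mid-thickness. The bar is 480 mm long along the rail, 26 mm wide, 12 mm thick, its mid-height 10 mm above the pin, level at rest.
- stand: Loose prop stand, 1.5 kg, 208.5 mm high: foot 80 mm (frame x) by 110 mm, rubber head 50 mm (frame x) by 30 mm (frame y). Origin under its centre. The bar's -y end lies about 25 mm deep on the head; when the trolley has gone 25 to 50 mm from its stop the bar slides off, drops and swings. Leave it standing where it is.
- tray: Grey drip tray lying under the rail, fixed, 170 x 430 mm outside, long side along the rail, rim 16 mm high, wall 6 mm. Origin under its centre, axes parallel to the frame's. The prop is centred when the pivot is over the tray's centre along y.
- tin: Paint tin, 80 mm diameter, 100 mm high, a bystander behind the frame; origin under its centre.
- jar: Jar, 66 mm diameter, 90 mm high, a bystander; origin under its centre.
- pot: White open plastic pot, 80 mm diameter, 80 mm high, a bystander; origin under its centre.
- brush: Paint brush lying on the bench to the robot's left, a bystander; origin under its middle.
There are look-alikes about, which are no part of the job. There is more than one size of the stand; the one meant has the size given above.

How it is judged:
On the way, in this order (a step that is already met when the one before it is completed fails the run):
1. the bar is off the stand and the load hangs free, the trolley on its way (value of joint trolley above 0.06 m and contact force between load and stand below 0.02 N), for 0.1 s.
2. the load hangs level and still, centred over the tray, for three seconds (y of pivot in the frame of tray between -0.015 and 0.015 m and value of joint load between -0.1 and 0.1 rad and velocity of joint load between -0.15 and 0.15 rad/s and velocity of joint trolley between -0.02 and 0.02 m/s), for 3 s.
At the end, for the whole second after the job is handed in: The pivot is within 15 mm of the tray's centre along the rail, the load within 0.1 rad of level and turning slower than 0.15 rad/s, the trolley standing still and released, the stand upright (all of step 2 and angle between stand's own z axis and vertical below 0.1 rad); the robot touches nothing.
It fails at once if the robot touches the wet prop or its bar (contact force between any of the fingers, the arm and load above 0.3 N).
It fails at once if the load swings up near the rail (value of joint load above 0.38 rad or value of joint load below -0.38 rad).
It fails at once if the stand is pushed away or tipped (distance of stand from where it was at the start of the episode above 0.03 m or angle between stand's own z axis and vertical above 0.2 rad).
It fails at once if a bystander is disturbed (distance of any of tin, jar, pot, brush from where it was at the start of the episode above 0.03 m).
It also fails if it takes over 50 s, if anything falls off the work surface, if the arm or the gripper's body presses on something with over 40 N, if the wrist force passes 120 N, or if a joint passes its speed limit or range.

## Working session

There is one attempt and no reset: what is moved stays moved. The work goes in short steps, Python scripts to look and compute and a tool call to move; the robot and the scene stay as the last step left them, time stands still between calls to the robot, and variables do not carry over. Pictures are saved under pics/ and viewed, about 8 in all and at most 12, crops included, and the job is handed in when it is done.

Besides the shell and the picture viewer there is one more tool, called as name([rows], argument=value, ...), one row to a line, values as JSON. play_rows: Moves the arm, as the interface text tells. Its arguments: {"type":"object","properties":{"motion":{"type":"array","items":{"type":"object","properties":{"fingers":{"type":"number"},"translation":{"type":"array","items":{"type":"number"}},"roll":{"type":"number"}}}}},"required":["motion"]}

```bash
ls; mkdir -p pics
cat > h.py <<'E'
import numpy as np, cv2
from workcell import bot
def grab(n,f=None):
    c=bot.camera(n); np.savez('cam_%s.npz'%(f or n),**{k:np.asarray(v) for k,v in c.items()})
    cv2.imwrite('pics/%s.png'%(f or n),cv2.cvtColor(c['pixels'],cv2.COLOR_RGB2BGR)); return c
def load(f): return dict(np.load('cam_%s.npz'%f))
def ray(c,u,v):
    K=c['intrinsics'];k=float(c['k1']); p=cv2.undistortPoints(np.array([[[u,v]]],float),K,np.array([k,0,0,0,0.]))[0,0]
    T=c['world_to_cam'];R=T[:3,:3]; return -R.T@T[:3,3], R.T@np.array([p[0],p[1],1])
def onz(c,u,v,z):
    o,d=ray(c,u,v); return o+d*(z-o[2])/d[2]
def proj(c,P):
    T=c['world_to_cam'];q=T[:3,:3]@np.asarray(P,float)+T[:3,3];x=q[:2]/q[2]; x=x*(1+float(c['k1'])*(x@x)); K=c['intrinsics'];return K[:2,:2]@x+K[:2,2]
E
python3 - <<'E'
from h import *
a=grab('side');b=grab('top');grab('wrist')
for c in(a,b): print(c['intrinsics'],c['k1'],c['world_to_cam'])
print(bot.get_obs())
E
```

```text
pics
[[576.85468061   0.         318.34625388]
 [  0.         576.85468061 232.66643539]
 [  0.           0.           1.        ]] -0.022049817377383395 [[-9.99978326e-01  4.66150721e-03  4.64958273e-03  5.56989409e-01]
 [ 9.54431145e-04  8.01374685e-01 -5.98161938e-01  1.90591119e-01]
 [-6.51439408e-03 -5.98144535e-01 -8.01361764e-01  1.66953922e+00]
 [ 0.00000000e+00  0.00000000e+00  0.00000000e+00  1.00000000e+00]]
[[511.97233094   0.         320.87137679]
 [  0.         511.97233094 242.06467308]
 [  0.           0.           1.        ]] -0.08028231135737969 [[-2.76088640e-02 -9.99618479e-01 -8.04825476e-04 -7.29083358e-02]
 [-9.94210468e-01  2.75431192e-02 -1.03860111e-01  5.84349115e-01]
 [ 1.03842654e-01 -2.06729377e-03 -9.94591589e-01  1.46935655e+00]
 [ 0.00000000e+00  0.00000000e+00  0.00000000e+00  1.00000000e+00]]
{'clock': 0.15, 'joint_pos': array([1.29100026e+00, 2.41254040e-01, 4.04845810e-03, 1.33518709e+00,
       6.56385629e-06, 1.57082081e+00]), 'joint_vel': array([-9.19987302e-04, -9.68594431e-04,  3.76446845e-03,  1.74702443e-04,
        2.56530438e-03,  6.79829376e-05]), 'tau': array([-4.52118466e-04, -3.72635007e+01,  2.52639037e+01,  1.23903091e-02,
       -2.82453408e-05,  1.19880750e-05]), 'eef_pos': array([0.13795522, 0.48012911, 0.24461603]), 'tool_rot': array([ 7.98806101e-01,  6.01588045e-01, -6.39549738e-04,  4.77566579e-04]), 'ft_force': array([-0.84373112, -0.33159005,  0.25047673]), 'ft_torque': array([-0.0384658 , -0.05821964,  0.02125426]), 'grip_width': 0.08512790310268628}
```

View pics/top.png

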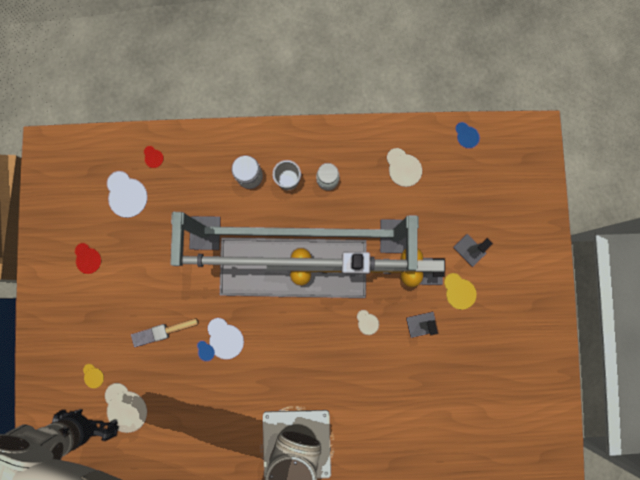

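View pics/side.png

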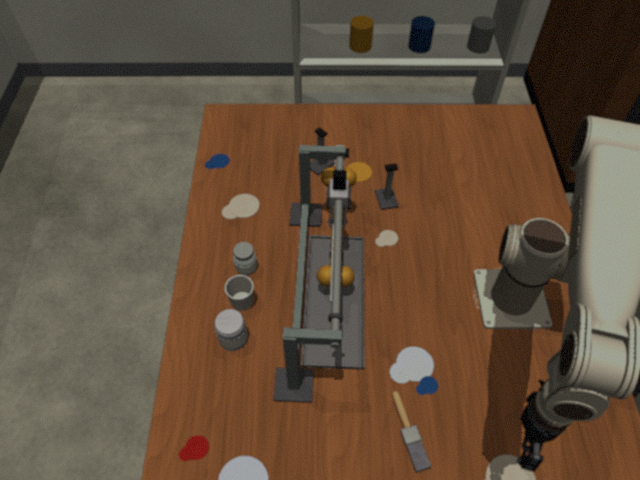

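Top: the rail runs from (180,260) to (440,266), with the stand end at right (world −y) and the black grip at (355,262). The tray spans (220..366, 238..297). Stands are at (433,268) under the bar, with look-alikes at (472,250) and (422,325). The one under the bar end is the one meant, and I won't touch any of them.

Run:
```python
from h import *
c=load('top'); im=cv2.cvtColor(c['pixels'],cv2.COLOR_RGB2BGR)
g=im.max(2)
# black grip
m=(g<55).astype(np.uint8); n,l,s,ce=cv2.connectedComponentsWithStats(m[245:285,335:380])
for i in range(1,n):
  if s[i,4]>20: print('blk',s[i],ce[i]+[335,245])
crop=cv2.resize(im[205:315,160:480],None,fx=2.5,fy=2.5,interpolation=cv2.INTER_CUBIC)
cv2.imwrite('pics/crop1.png',crop)
for p in[(355,262)]: print(onz(c,*p,.353))
for p in[(220,238),(366,238),(366,297),(220,297)]: print(onz(c,*p,.016))
for p in[(185,260),(400,265)]: print(onz(c,*p,.28))
s_=load('side'); i2=cv2.cvtColor(s_['pixels'],cv2.COLOR_RGB2BGR)
cv2.imwrite('pics/crop2.png',cv2.resize(i2[120:400,260:400],None,fx=2.1,fy=2.1,interpolation=cv2.INTER_CUBIC))
```

```text
blk [17 10 11 15 67] [356.46268657 262.13432836]
[ 0.50043331 -0.16514091  0.353     ]
[0.6040419  0.21006067 0.016     ]
[ 0.59201096 -0.22301082  0.016     ]
[ 0.41822456 -0.21673963  0.016     ]
[0.42964804 0.21157338 0.016     ]
[0.52117571 0.24477579 0.28      ]
[ 0.49464494 -0.27938356  0.28      ]
```

View pics/crop1.png

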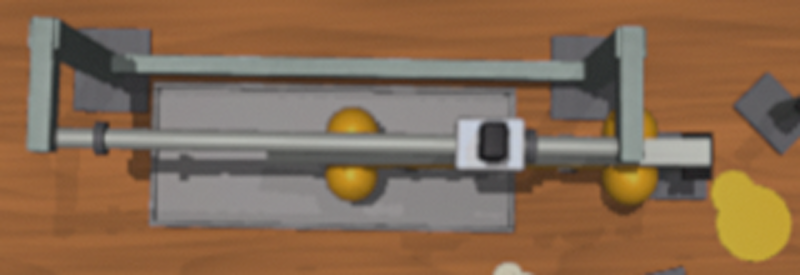

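View pics/crop2.png

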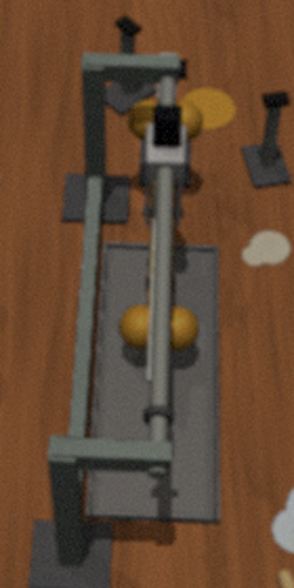

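Crop 1 shows the grip's top face at about (480–510, 121–160), and the tray's outer ends at crop x 151 and 515. Crop 2 shows the same layout: grip at (167,120), tray ends at rows 245 and 520. I'll refine these with edge fits in both views.

Run:
```python
from h import *
def edge(g,line,lo,hi,axis,sign):
    p=(g[line,lo:hi] if axis==0 else g[lo:hi,line]).astype(float); d=sign*np.diff(p); i=int(d.argmax())
    if 0<i<len(d)-1:
        a,b,e=d[i-1:i+2]; i=i+0.5*(a-e)/(a-2*b+e+1e-9)
    return lo+i+0.5
c=load('top'); im=c['pixels'].astype(float)
sat=(im[:,:,0]-im[:,:,2]) # wood high, grey low
def pts(g,lines,lo,hi,axis,sign,z,cc):
    out=[]
    for L in lines:
        e=edge(g,L,lo,hi,axis,sign); u,v=(e,L) if axis==0 else (L,e); out.append(onz(cc,u,v,z))
    return np.array(out)
L=pts(sat,range(278,294,2),214,228,0,-1,.016,c);R=pts(sat,range(278,294,2),358,374,0,1,.016,c)
B=pts(sat,range(230,345,5),288,304,1,1,.016,c);
print('tray +y end',np.median(L,0),L[:,1].std(),'-y end',np.median(R,0),R[:,1].std())
f=np.polyfit(B[:,1],B[:,0],1);print('near edge slope',f)
s=load('side');sm=s['pixels'].astype(float);ss=sm[:,:,0]-sm[:,:,2]
L2=pts(ss,range(344,362,2),358,374,1,1,.016,s);R2=pts(ss,range(346,362,2),230,246,1,-1,.016,s)
print('side: +y',np.median(L2,0),'-y',np.median(R2,0))
# rail edges on silhouette, rows dist; rail brightness vs tray
g=im.mean(2); 
for u in list(range(205,340,12))+[385,390,395,400]: 
    col=g[250:276,u]; print(u,col.astype(int).tolist())
print('grip cols row258');print(im[262,340:376].mean(1).astype(int).tolist());print('grip rows col356');print(im[245:280,356].mean(1).astype(int).tolist())
print('side grip row 176');print(sm[176,325:355].mean(1).astype(int).tolist(),'col339');print(sm[160:205,339].mean(1).astype(int).tolist())
```

```text
tray +y end [0.46488009 0.21327588 0.016     ] 0.0004064109021931019 -y end [ 0.45331654 -0.2168313   0.016     ] 0.0005535427660521455
near edge slope [0.04305871 0.42558601]
side: +y [0.46923251 0.2211692  0.016     ] -y [ 0.44903483 -0.21417747  0.016     ]
205 [93, 102, 100, 96, 94, 98, 108, 123, 143, 167, 173, 157, 132, 113, 108, 107, 109, 110, 108, 108, 111, 111, 109, 106, 107, 103]
217 [54, 62, 63, 58, 56, 64, 92, 118, 140, 160, 171, 161, 139, 116, 89, 68, 66, 68, 67, 67, 69, 67, 64, 62, 63, 62]
229 [142, 141, 142, 142, 142, 139, 124, 116, 131, 154, 171, 167, 144, 120, 109, 123, 143, 143, 119, 86, 76, 77, 77, 86, 120, 143]
241 [142, 143, 143, 143, 143, 142, 127, 115, 127, 150, 173, 175, 151, 125, 109, 122, 143, 143, 119, 86, 76, 79, 78, 76, 87, 120]
253 [144, 144, 144, 143, 144, 142, 132, 119, 125, 147, 172, 179, 156, 128, 111, 121, 144, 143, 121, 86, 77, 79, 79, 78, 86, 119]
265 [144, 144, 144, 144, 144, 145, 141, 129, 123, 142, 168, 179, 162, 134, 115, 123, 140, 143, 121, 88, 78, 78, 74, 68, 77, 110]
277 [144, 144, 143, 144, 145, 146, 143, 132, 123, 136, 159, 174, 165, 141, 
[... 1147 characters left out ...]
4, 55]
grip cols row258
[175, 168, 156, 177, 199, 205, 202, 199, 198, 194, 163, 101, 42, 41, 60, 65, 64, 62, 61, 60, 55, 45, 54, 119, 180, 203, 205, 204, 194, 159, 114, 97, 98, 96, 110, 148]
grip rows col356
[138, 140, 142, 141, 142, 141, 134, 128, 108, 62, 53, 62, 61, 60, 62, 63, 65, 64, 64, 67, 65, 60, 43, 27, 51, 98, 134, 129, 83, 65, 71, 73, 73, 73, 72]
side grip row 176
[47, 45, 49, 48, 50, 50, 58, 52, 32, 5, 15, 12, 16, 15, 17, 13, 19, 16, 14, 18, 29, 66, 100, 102, 98, 96, 85, 82, 80, 75] col339
[111, 114, 117, 111, 112, 117, 114, 117, 110, 96, 61, 22, 17, 12, 14, 27, 17, 13, 12, 0, 8, 0, 23, 0, 2, 3, 11, 0, 17, 50, 91, 121, 136, 136, 144, 146, 128, 99, 76, 85, 102, 111, 113, 111, 111]
```

Run:
```python
from h import *
c=load('top');s=load('side')
H=onz(c,357.3,261.7,.353);print('H',H,'side grip top at',proj(s,H), 'measured cols 333.5-345.5')
for dx in(-.018,.018):
  for dy in(-.013,.013): print(proj(c,H+[dx-.043*dy*-1,dy-.043*dx,0]).round(1),proj(s,H+[dx,dy,0]).round(1),proj(s,H+[dx,dy,-.058]).round(1))
a=onz(c,217,260,.277);b=onz(c,400,263.6,.277);print('rail',a,b,(a-b)[0]/(a-b)[1])
# bracket ends: top z .304, y=+-.285
phi=.043;F=H+np.array([.15*phi,.15,0]);e=np.array([phi,1,0]);x=np.array([1,-phi,0])
for sgn in(1,-1): print('bracket',sgn,[proj(c,(F+e*(sgn*.285+d)+x*.05)*[1,1,0]+[0,0,.304]).round(1) for d in(-.015,.015)])
T=np.array([.5105,-.004]);print('travel',(T-H[:2])@e[:2])
o=bot.get_obs();print(o['clock'],o['eef_pos'])
from scipy.spatial.transform import Rotation as R
print(R.from_quat(o['tool_rot']).as_matrix().round(3))
```

```text
H [ 0.50097242 -0.17042766  0.353     ] side grip top at [340.42835718 171.84246468] measured cols 333.5-345.5
[362.9 269.7] [347.2 168.1] [346.3 183.1]
[351.5 269.5] [347.6 175.6] [346.6 190.4]
[363.  253.9] [333.3 168.1] [332.8 183.1]
[351.7 253.8] [333.5 175.6] [333.  190.5]
rail [0.51932353 0.16655074 0.277     ] [ 0.49822549 -0.27999643  0.277     ] 0.0472470519605375
bracket 1 [array([181.3, 239.5]), array([169. , 239.3])]
bracket -1 [array([418.6, 243.1]), array([406.1, 242.9])]
travel 0.16683734504212308
0.15 [0.13795522 0.48012911 0.24461603]
[[ 0.276  0.961 -0.   ]
 [ 0.961 -0.276 -0.002]
 [-0.002 -0.    -1.   ]]
```

play_rows([
  {"translation": [0, 0, -4], "roll": 0, "fingers": -1},
  {"translation": [0, 0, -8], "roll": 0, "fingers": -1},
  {"translation": [0, 0, -12], "roll": 0, "fingers": -1},
  {"translation": [-2, 2, -16], "roll": -2, "fingers": -1},
  {"translation": [-4.5, 4.5, -17.5], "roll": -4, "fingers": -1},
  {"translation": [-7, 7, -17.5], "roll": -6, "fingers": -1},
  {"translation": [-10, 10, -17.5], "roll": -8, "fingers": -1},
  {"translation": [-13, 13, -17.5], "roll": -10, "fingers": -1},
  {"translation": [-16, 16, -17.5], "roll": -12, "fingers": -1},
  {"translation": [-19, 19, -17.5], "roll": -13.4, "fingers": -1},
  {"translation": [-22, 22, -17.5], "roll": -13.4, "fingers": -1},
  {"translation": [-25, 25, -17.5], "roll": -13.4, "fingers": -1},
  {"translation": [-28, 28, -17.5], "roll": -13.4, "fingers": -1},
  {"translation": [-31, 31, -17.5], "roll": -13.4, "fingers": -1},
  {"translation": [-34, 34, -17.5], "roll": -13.4, "fingers": -1},
  {"translation": [-37, 37, -17.5], "roll": -13.4, "fingers": -1},
  {"translation": [-40, 40, -17.5], "roll": -13.4, "fingers": -1},
  {"translation": [-43, 43, -17.5], "roll": -13.4, "fingers": -1},
  {"translation": [-45, 45, -17.5], "roll": -13.4, "fingers": -1},
  {"translation": [-46, 46, -17.5], "roll": -13.4, "fingers": -1},
])

```text
clock: 1.82
eef_pos: [0.4546, -0.0926, 0.4188]
tool_rot: [0.725, 0.689, -0.001, -0.0]
ft_force: [-0.4, 1.0, -0.2]
grip_width: 0.0853
```

play_rows([
  {"translation": [-2.5, 1.7, 0], "roll": 0, "fingers": -1},
  {"translation": [-5, 3.4, 0], "roll": 0, "fingers": -1},
  {"translation": [-7, 4.8, 0], "roll": 0, "fingers": -1},
  {"translation": [-7.5, 5.1, 0], "roll": 0, "fingers": -1},
  {"translation": [-7.5, 5.1, 0], "roll": 0, "fingers": -1},
  {"translation": [-7.5, 5.1, 0], "roll": 0, "fingers": -1},
])

```text
clock: 2.32
eef_pos: [0.5004, -0.1653, 0.4199]
tool_rot: [0.723, 0.691, -0.0, -0.001]
ft_force: [-0.4, 0.5, -0.3]
grip_width: 0.0853
```

Run:
```python
from h import *
c=grab('wrist','wrist2');o=bot.get_obs();print(o['eef_pos'],o['tool_rot'],o['clock'])
for z in(.353,.295):
  print([proj(c,np.array([.502+dx,-.170+dy,z])).round(0) for dx,dy in((0,0),(.018,.013),(-.018,-.013))])
```

```text
[ 0.50019406 -0.16489689  0.42040934] [ 7.22912950e-01  6.90938995e-01  4.28165432e-05 -4.12534156e-04] 2.3667
[array([310., 261.]), array([332., 287.]), array([287., 234.])]
[array([312., 237.]), array([329., 258.]), array([294., 215.])]
```

View pics/wrist2.png

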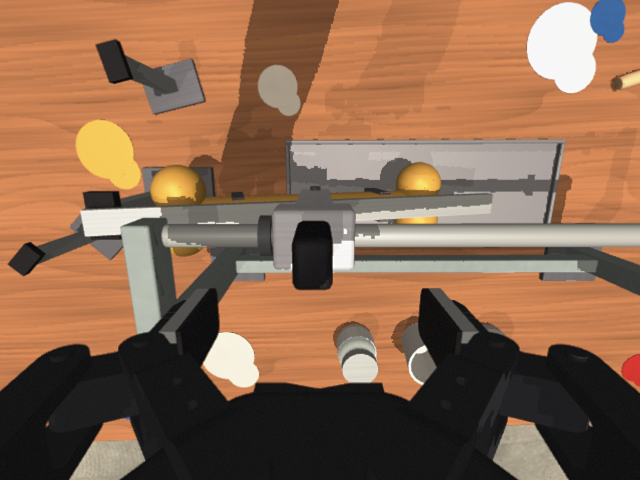

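The wrist view shows the grip top at about (312,270), between the open jaws and within about 1 mm of prediction. I'll descend and grip.

play_rows([
  {"translation": [-0.4, 0.1, 1.5], "roll": 0, "fingers": -1},
  {"translation": [-0.4, 0.1, 3.5], "roll": 0, "fingers": -1},
  {"translation": [-0.4, 0.1, 5.5], "roll": 0, "fingers": -1},
  {"translation": [-0.4, 0.1, 7.5], "roll": 0, "fingers": -1},
  {"translation": [-0.4, 0.1, 9], "roll": 0, "fingers": -1},
  {"translation": [-0.4, 0.1, 9.5], "roll": 0, "fingers": -1},
  {"translation": [-0.4, 0.1, 9.5], "roll": 0, "fingers": -1},
  {"translation": [-0.4, 0.1, 9.5], "roll": 0, "fingers": 0},
  {"translation": [-0.4, 0.1, 9.5], "roll": 0, "fingers": 0.5},
  {"translation": [-0.4, 0.1, 9.5], "roll": 0, "fingers": 1},
  {"translation": [-0.4, 0.1, 9.5], "roll": 0, "fingers": 1},
  {"translation": [-0.4, 0.1, 9.5], "roll": 0, "fingers": 1},
  {"translation": [-0.4, 0.1, 9.5], "roll": 0, "fingers": 1},
  {"translation": [-0.4, 0.1, 9.5], "roll": 0, "fingers": 1},
  {"translation": [-0.4, 0.1, 9.5], "roll": 0, "fingers": 1},
  {"translation": [-0.4, 0.1, 9.5], "roll": 0, "fingers": 1},
])

```text
clock: 3.7
eef_pos: [0.5018, -0.1694, 0.3262]
tool_rot: [0.723, 0.691, 0.001, 0.0]
ft_force: [0.3, 3.9, 6.5]
grip_width: 0.0254
```

Run:
```python
from h import *
o=bot.get_obs();print(o['eef_pos'],o['tool_rot'],o['clock'],o['ft_force'],o['grip_width'])
```

```text
[ 0.50180891 -0.16937961  0.32618448] [7.23004115e-01 6.90843058e-01 8.95380121e-04 3.41774099e-04] 3.7 [0.28823241 3.90381981 6.54387054] 0.02542176647710833
```

Gripped (opening 25 mm, trolley at its stop). Next I'll slide the bar off the stand at about 0.1 m/s.

play_rows([
  {"translation": [0.2, 0, 0], "roll": 0, "fingers": 1},
  {"translation": [0.6, 0, 0], "roll": 0, "fingers": 1},
  {"translation": [1.2, 0, 0], "roll": 0, "fingers": 1},
  {"translation": [2.0, 0, 0], "roll": 0, "fingers": 1},
  {"translation": [2.8, 0, 0], "roll": 0, "fingers": 1},
  {"translation": [3.6, 0, 0], "roll": 0, "fingers": 1},
  {"translation": [4.4, 0, 0], "roll": 0, "fingers": 1},
  {"translation": [5.2, 0, 0], "roll": 0, "fingers": 1},
  {"translation": [6.0, 0, 0], "roll": 0, "fingers": 1},
  {"translation": [6.8, 0, 0], "roll": 0, "fingers": 1},
  {"translation": [7.6, 0, 0], "roll": 0, "fingers": 1},
  {"translation": [8.4, 0, 0], "roll": 0, "fingers": 1},
  {"translation": [9.2, 0, 0], "roll": 0, "fingers": 1},
  {"translation": [10.0, 0, 0], "roll": 0, "fingers": 1},
  {"translation": [10.8, 0, 0], "roll": 0, "fingers": 1},
  {"translation": [11.6, 0, 0], "roll": 0, "fingers": 1},
  {"translation": [12.4, 0, 0], "roll": 0, "fingers": 1},
  {"translation": [13.2, 0, 0], "roll": 0, "fingers": 1},
  {"translation": [13.8, 0, 0], "roll": 0, "fingers": 1},
  {"translation": [14.0, 0, 0], "roll": 0, "fingers": 1},
])

```text
clock: 5.37
eef_pos: [0.5081, -0.03, 0.3262]
tool_rot: [0.723, 0.691, 0.0, 0.001]
ft_force: [-2.9, -1.8, 5.5]
grip_width: 0.0253
```

Run:
```python
from h import *
S=[]
for i in range(30):
    o=bot.get_obs();c=bot.camera('wrist');S.append((o['clock'],c['pixels'],c['world_to_cam'],o['eef_pos'],o['tool_rot']))
np.savez_compressed('seq1.npz',t=[s[0] for s in S],im=[s[1] for s in S],T=[s[2] for s in S],p=[s[3] for s in S],q=[s[4] for s in S],K=c['intrinsics'],k1=c['k1'])
print(S[0][0],S[-1][0],S[0][3],S[-1][3],S[-1][4],bot.get_obs()['ft_force'],bot.get_obs()['clock'])
a=cv2.cvtColor(np.hstack([S[0][1][100:300],S[15][1][100:300]]),cv2.COLOR_RGB2BGR)
a=np.vstack([cv2.cvtColor(S[i][1][100:300],cv2.COLOR_RGB2BGR) for i in(0,12,24)])
cv2.imwrite('pics/seq.png',a)
```

```text
5.3667 6.8167 [ 0.50806973 -0.02996798  0.32617866] [ 0.50808223 -0.0300296   0.32616527] [7.23125445e-01 6.90716315e-01 5.76819734e-04 4.79638774e-04] [-1.7022564   1.27035896  5.77230247] 6.8667
```

View pics/seq.png

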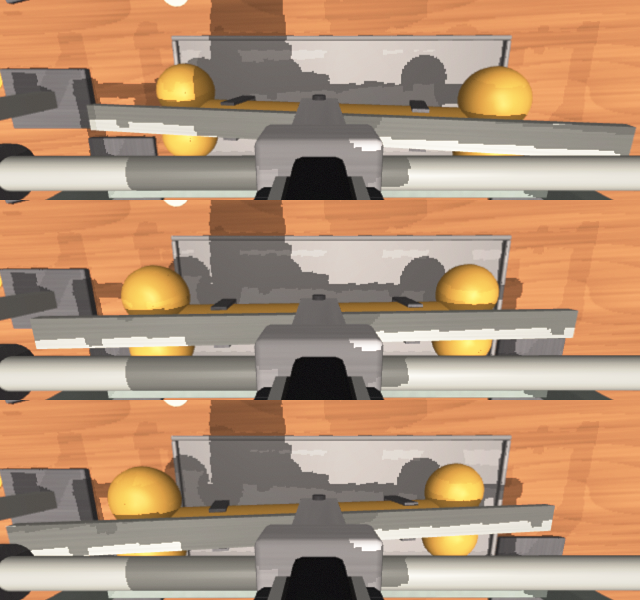

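The bar is off and swinging free. The knob pairs are clearly visible: top frame (185,90)/(495,95), and the bar tips tilt the other way by the last frame. I'll track the near knobs.

```bash
cat > track.py <<'E'
from h import *
from scipy.optimize import least_squares
e=np.array([.0455,.999,0]);xf=np.array([.999,-.0455,0])
def circ(mask,lo,hi):
    m=mask[:,lo:hi]; n,l,s,ce=cv2.connectedComponentsWithStats(m.astype(np.uint8))
    us=np.arange(lo,hi); P=[]
    for j,u in enumerate(us):
        r=np.flatnonzero(m[:,j])
        if len(r)>8: P.append((u,r[0]))
    P=np.array(P,float); vt=P[:,1].min(); P=P[P[:,1]<vt+22]
    f=lambda q:np.hypot(P[:,0]-q[0],P[:,1]-q[1])-q[2]
    q=least_squares(f,[np.median(P[:,0]),vt+32,32],loss='soft_l1',f_scale=.7); return q.x,np.abs(q.fun).mean()
def theta(c,p,a=.027):
    im=c['pixels']; h=cv2.cvtColor(im,cv2.COLOR_RGB2HSV)
    m=(h[:,:,0]>=17)&(h[:,:,0]<=28)&(h[:,:,1]>150); m[:140]=0;m[225:]=0
    m=cv2.morphologyEx(m.astype(np.uint8),cv2.MORPH_OPEN,np.ones((5,5),np.uint8))
    out=[]
    for lo,hi in((95,230),(405,560)):
        q,r=circ(m,lo,hi); o,d=ray(c,q[0],q[1]); C=np.array([p[0],p[1],0])-a*xf; X=o+d*((C-o)@xf)/(d@xf); out.append((X@e-np.array([p[0],p[1],0])@e,X[2],q[2],r))
    L,R=out; return np.arctan2(R[1]-L[1],R[0]-L[0]),np.hypot(R[1]-L[1],R[0]-L[0]),(L[1]+R[1])/2,(L[0]+R[0])/2,L[2],R[2],L[3],R[3]
def fit(t,th,w=2.74):
    A=np.c_[np.cos(w*(t-t[-1])),np.sin(w*(t-t[-1])),np.ones(len(t))]; x,_,_,_=np.linalg.lstsq(A,th,rcond=None); return x,(A@x-th).std()
def run(f):
    D=np.load(f); out=[]
    for i in range(len(D['t'])): out.append(theta(dict(pixels=D['im'][i],world_to_cam=D['T'][i],intrinsics=D['K'],k1=D['k1']),D['p'][i]))
    return D['t'],np.array(out)
E
python3 - <<'E'
from track import *
t,o=run('seq1.npz'); np.set_printoptions(precision=4,suppress=True,linewidth=150)
print(o[::4]); print(o[:,0]);
for w in(2.6,2.74,2.9):print(w,fit(t,o[:,0],w))
E
```

```text
[[ 0.2702  0.247   0.1969  0.002  29.6567 39.4292  0.2127  0.2792]
 [ 0.2111  0.2442  0.199   0.0004 30.7284 38.4698  0.2468  0.3239]
 [ 0.083   0.2453  0.1958 -0.0009 32.3459 35.3071  0.2294  0.2826]
 [-0.0778  0.2435  0.1971 -0.0012 35.424  32.5981  0.2428  0.267 ]
 [-0.2157  0.2438  0.1988 -0.0011 38.5168 30.7351  0.2467  0.2666]
 [-0.2654  0.2436  0.1998 -0.0017 39.9096 30.1645  0.2729  0.2453]
 [-0.2387  0.2438  0.199  -0.0018 39.1065 30.4156  0.2496  0.2652]
 [-0.143   0.2413  0.1999 -0.0012 37.1936 31.9252  0.3123  0.2972]]
[ 0.2702  0.2645  0.2554  0.2186  0.2111  0.1593  0.1505  0.1189  0.083   0.0468 -0.0147 -0.0495 -0.0778 -0.1157 -0.1544 -0.1954 -0.2157 -0.2338
 -0.2444 -0.2545 -0.2654 -0.2616 -0.2654 -0.2489 -0.2387 -0.2295 -0.2105 -0.1764 -0.143  -0.1148]
2.6 (array([-0.1492,  0.2483,  0.0262]), np.float64(0.010566243515577589))
2.74 (array([-0.1268,  0.249 ,  0.0117]), np.float64(0.008131510944458176))
2.9 (array([-0.1025,  0.2503, -0.0024]), np.float64(0.008137770259307491))
```

Run:
```python
from track import *
D=np.load('seq1.npz'); t=D['t']
np.set_printoptions(precision=4,suppress=True,linewidth=150)
for a in(.03,.06,-.03,-.01):
    o=np.array([theta(dict(pixels=D['im'][i],world_to_cam=D['T'][i],intrinsics=D['K'],k1=D['k1']),D['p'][i],a) for i in range(0,30)])
    print(a,o[::9,:4],fit(t,o[:,0]))
T=D['T'][0];print('cam',-T[:3,:3].T@T[:3,3],'axis',T[2,:3],T[0,:3],D['K'],D['p'][0])
```

```text
0.03 [[ 0.2702  0.2276  0.2172  0.0019]
 [ 0.0468  0.2252  0.2168 -0.0011]
 [-0.2444  0.2249  0.219  -0.0016]
 [-0.1764  0.2215  0.2214 -0.001 ]] (array([-0.1268,  0.249 ,  0.0117]), np.float64(0.008131510944458136))
0.06 [[ 0.2702  0.0334  0.4197  0.0007]
 [ 0.0468  0.033   0.4197  0.0002]
 [-0.2444  0.033   0.42    0.0001]
 [-0.1764  0.0325  0.4203  0.0002]] (array([-0.1268,  0.249 ,  0.0117]), np.float64(0.008131510944458162))
-0.03 [[ 0.2702  0.6161 -0.1879  0.0043]
 [ 0.0468  0.6096 -0.1891 -0.0036]
 [-0.2444  0.6086 -0.183  -0.005 ]
 [-0.1764  0.5996 -0.1763 -0.0034]] (array([-0.1268,  0.249 ,  0.0117]), np.float64(0.00813151094445815))
-0.01 [[ 0.2702  0.4866 -0.0528  0.0035]
 [ 0.0468  0.4815 -0.0538 -0.0027]
 [-0.2444  0.4807 -0.049  -0.0039]
 [-0.1764  0.4736 -0.0437 -0.0026]] (array([-0.1268,  0.249 ,  0.0117]), np.float64(0.008131510944458197))
cam [ 0.443  -0.0265  0.4545] axis [ 0.2605 -0.0132 -0.9654] [ 0.046   0.9989 -0.0012] [[333.0124   0.     318.4111]
 [  0.     333.0124 238.3684]
 [  0.       0.       1.    ]] [ 0.5081 -0.03    0.3262]
```

```bash
cat > plan.py <<'E'
import numpy as np
from scipy.optimize import lsq_linear,minimize
def sim(s,th,om,w=2.74,dt=1/12,sub=10,delay=.04):
    # s: cm, piecewise linear; velocity steps as kicks, delayed
    v=np.r_[0,np.diff(np.r_[0,s])/100/dt,0]; kicks=np.diff(v); tk=np.arange(len(kicks))*dt+delay
    tt=np.arange(0,len(s)*dt+delay+1e-9,dt/5); a=th*np.cos(w*tt)+om/w*np.sin(w*tt)
    for T,k in zip(tk,kicks): a-=np.where(tt>=T,.765*k/w*np.sin(w*(tt-T)),0)
    te=tk[-1]; ph=w*(te-tk)
    thE=th*np.cos(w*te)+om/w*np.sin(w*te)-(.765*kicks/w*np.sin(ph)).sum()
    omE=-th*w*np.sin(w*te)+om*np.cos(w*te)-(.765*kicks*np.cos(ph)).sum()
    return thE,omE,a
def plan(N,goal,th,om,**k):
    # min kicks^2, linear equality (end pos, th, om) by KKT; s has N entries, s[-1]=goal
    z=np.zeros(N); b=np.array(sim(z,th,om,**k)[:2]); M=np.array([np.array(sim(r,th,om,**k)[:2])-b for r in np.eye(N)]).T
    A=np.vstack([M,np.eye(N)[-1]]); c=np.r_[-b,goal]
    Q=np.zeros((N+1,N)); 
    V=np.diff(np.vstack([np.zeros(N),np.eye(N)]),axis=0); Q=np.diff(np.vstack([np.zeros(N),V,np.zeros(N)]),axis=0)
    H=Q.T@Q; n=3; sol=np.linalg.solve(np.block([[H,A.T],[A,np.zeros((n,n))]]),np.r_[np.zeros(N),c]); return sol[:N]
E
python3 - <<'E'
from plan import *
from workcell import bot
w=2.74;d=6.8667-6.8167; print(bot.get_obs()['clock'])
th=-.127*np.cos(w*d)+.249*np.sin(w*d);om=w*(.127*np.sin(w*d)+.249*np.cos(w*d));print(th,om)
for N in(40,50,60):
    s=plan(N,2.6,th,om).round(1); r=sim(s,th,om); print(N,s.tolist(),'end',r[:2],'thmax',abs(r[2]).max(),'vmax',abs(np.diff(s)).max()*.12)
E
```

```text
6.8667
-0.09180364250908038 0.7233916090602482
40 [0.3, 1.0, 2.0, 3.4, 5.0, 6.8, 8.7, 10.7, 12.6, 14.4, 15.9, 17.1, 17.9, 18.3, 18.3, 17.8, 16.8, 15.5, 13.7, 11.8, 9.6, 7.3, 5.0, 2.8, 0.7, -1.1, -2.5, -3.6, -4.3, -4.6, -4.5, -4.1, -3.4, -2.5, -1.4, -0.3, 0.7, 1.6, 2.2, 2.6] end (np.float64(-0.0003927236939811063), np.float64(-0.000528400144938157)) thmax 0.224269368801343 vmax 0.27599999999999997
50 [0.2, 0.8, 1.5, 2.5, 3.7, 5.0, 6.5, 7.9, 9.2, 10.4, 11.4, 12.1, 12.4, 12.4, 12.0, 11.2, 10.1, 8.6, 6.8, 4.9, 2.7, 0.6, -1.6, -3.6, -5.4, -7.0, -8.2, -9.0, -9.5, -9.6, -9.3, -8.6, -7.7, -6.5, -5.1, -3.6, -2.1, -0.7, 0.6, 1.8, 2.7, 3.4, 3.9, 4.1, 4.0, 3.8, 3.5, 3.1, 2.8, 2.6] end (np.float64(-0.0002417329266032331), np.float64(-0.0012079060636686068)) thmax 0.23831760502972127 vmax 0.264
60 [0.3, 0.8, 1.6, 2.7, 4.0, 5.4, 6.9, 8.5, 10.0, 11.4, 12.7, 13.9, 14.8, 15.4, 15.8, 15.9, 15.7, 15.3, 14.7, 14.0, 13.2, 12.4, 11.6, 10.8, 10.3, 9.8, 9.7, 9.7, 10.0, 10.5, 11.3, 12.2, 13.3, 14.5, 15.7, 17.0, 18.1, 19.1, 19.8, 20.4, 20.7, 20.6, 20.3, 19.7, 18.8, 17.6, 16.3, 14.8, 13.2, 11.6, 9.9, 8.4, 7.0, 5.8, 4.8, 3.9, 3.3, 2.9, 2.7, 2.6] end (np.float64(-0.000401220923323925), np.float64(-0.0007990571818937697)) thmax 0.2356465414417892 vmax 0.2039999999999999
```

play_rows([
  {"translation": [0.3, 0, 0], "roll": 0, "fingers": 1},
  {"translation": [1.0, 0, 0], "roll": 0, "fingers": 1},
  {"translation": [2.0, 0, 0], "roll": 0, "fingers": 1},
  {"translation": [3.4, 0, 0], "roll": 0, "fingers": 1},
  {"translation": [5.0, 0, 0], "roll": 0, "fingers": 1},
  {"translation": [6.8, 0, 0], "roll": 0, "fingers": 1},
  {"translation": [8.7, 0, 0], "roll": 0, "fingers": 1},
  {"translation": [10.7, 0, 0], "roll": 0, "fingers": 1},
  {"translation": [12.6, 0, 0], "roll": 0, "fingers": 1},
  {"translation": [14.4, 0, 0], "roll": 0, "fingers": 1},
  {"translation": [15.9, 0, 0], "roll": 0, "fingers": 1},
  {"translation": [17.1, 0, 0], "roll": 0, "fingers": 1},
  {"translation": [17.9, 0, 0], "roll": 0, "fingers": 1},
  {"translation": [18.3, 0, 0], "roll": 0, "fingers": 1},
  {"translation": [18.3, 0, 0], "roll": 0, "fingers": 1},
  {"translation": [17.8, 0, 0], "roll": 0, "fingers": 1},
  {"translation": [16.8, 0, 0], "roll": 0, "fingers": 1},
  {"translation": [15.5, 0, 0], "roll": 0, "fingers": 1},
  {"translation": [13.7, 0, 0], "roll": 0, "fingers": 1},
  {"translation": [11.8, 0, 0], "roll": 0, "fingers": 1},
])

```text
clock: 8.53
eef_pos: [0.5134, 0.0879, 0.3262]
tool_rot: [0.723, 0.691, 0.001, 0.0]
ft_force: [-1.2, 1.9, 6.1]
grip_width: 0.0257
```

play_rows([
  {"translation": [-2.2, 0, 0], "roll": 0, "fingers": 1},
  {"translation": [-4.5, 0, 0], "roll": 0, "fingers": 1},
  {"translation": [-6.8, 0, 0], "roll": 0, "fingers": 1},
  {"translation": [-9.0, 0, 0], "roll": 0, "fingers": 1},
  {"translation": [-11.1, 0, 0], "roll": 0, "fingers": 1},
  {"translation": [-12.9, 0, 0], "roll": 0, "fingers": 1},
  {"translation": [-14.3, 0, 0], "roll": 0, "fingers": 1},
  {"translation": [-15.4, 0, 0], "roll": 0, "fingers": 1},
  {"translation": [-16.1, 0, 0], "roll": 0, "fingers": 1},
  {"translation": [-16.4, 0, 0], "roll": 0, "fingers": 1},
  {"translation": [-16.3, 0, 0], "roll": 0, "fingers": 1},
  {"translation": [-15.9, 0, 0], "roll": 0, "fingers": 1},
  {"translation": [-15.2, 0, 0], "roll": 0, "fingers": 1},
  {"translation": [-14.3, 0, 0], "roll": 0, "fingers": 1},
  {"translation": [-13.2, 0, 0], "roll": 0, "fingers": 1},
  {"translation": [-12.1, 0, 0], "roll": 0, "fingers": 1},
  {"translation": [-11.1, 0, 0], "roll": 0, "fingers": 1},
  {"translation": [-10.2, 0, 0], "roll": 0, "fingers": 1},
  {"translation": [-9.6, 0, 0], "roll": 0, "fingers": 1},
  {"translation": [-9.2, 0, 0], "roll": 0, "fingers": 1},
])

```text
clock: 10.2
eef_pos: [0.5093, -0.0041, 0.3262]
tool_rot: [0.723, 0.691, 0.0, 0.001]
ft_force: [-1.8, -1.4, 6.0]
grip_width: 0.0253
```

```bash
cat > meas.py <<'E'
import sys
from track import *
n=int(sys.argv[2]);S=[]
for i in range(n):
    o=bot.get_obs();c=bot.camera('wrist');S.append((o['clock'],c['pixels'],c['world_to_cam'],o['eef_pos'],o['tool_rot']))
np.savez_compressed(sys.argv[1],t=[s[0] for s in S],im=[s[1] for s in S],T=[s[2] for s in S],p=[s[3] for s in S],q=[s[4] for s in S],K=c['intrinsics'],k1=c['k1'])
np.set_printoptions(precision=3,suppress=True,linewidth=150)
t,o=run(sys.argv[1]); print(o[:,0]); x,r=fit(t,o[:,0]); print('fit',x,'amp',np.hypot(*x[:2]),'res',r)
ob=bot.get_obs(); print(ob['clock'],t[-1],ob['eef_pos'],ob['ft_force'])
E
python3 meas.py seq2.npz 30
```

```text
[-0.045 -0.027 -0.014  0.007  0.024  0.045  0.062  0.074  0.078  0.107  0.101  0.107  0.108  0.109  0.11   0.104  0.113  0.102  0.099  0.082  0.079
  0.065  0.034  0.041  0.002 -0.01  -0.02  -0.038 -0.048 -0.057]
fit [-0.061 -0.104 -0.005] amp 0.12042282731838055 res 0.0063779429122878305
11.7 11.65 [ 0.509 -0.004  0.326] [-1.821  1.984  5.636]
```

Run:
```python
from track import *
t1,o1=run('seq1.npz');t2,o2=run('seq2.npz')
s=np.array([0.3,1.0,2.0,3.4,5.0,6.8,8.7,10.7,12.6,14.4,15.9,17.1,17.9,18.3,18.3,17.8,16.8,15.5,13.7,11.8]);s2=11.8-np.array([2.2,4.5,6.8,9,11.1,12.9,14.3,15.4,16.1,16.4,16.3,15.9,15.2,14.3,13.2,12.1,11.1,10.2,9.6,9.2])
s=np.r_[s,s2];dt=1/12;t0=6.8667
kick=np.diff(np.r_[0,np.diff(np.r_[0,s])/100/dt,0]);tk=t0+np.arange(41)*dt
def model(p,t):
    th,om,w,d,off,g,tau=p; a=np.exp(-(t-t0)/30)*(th*np.cos(w*(t-t0))+om/w*np.sin(w*(t-t0)))+off
    for T,k in zip(tk+d,kick): a=a-np.where(t>T,g*k/w*np.sin(w*(t-T)),0)
    return a
t=np.r_[t1,t2];y=np.r_[o1[:,0],o2[:,0]]
for fx in('wd','w','d','wdg'):
    def F(q):
        p=[q[0],q[1],2.74,.04,0,.765,30]
        if 'w' in fx:p[2]=q[2]
        if 'd' in fx:p[3]=q[3]
        if 'g' in fx:p[5]=q[4]
        return model(p,t)-y
    r=least_squares(F,[-.09,.72,2.74,.04,.765]);print(fx,r.x,r.fun.std())
```

```text
wd [-0.12407679  0.58949591  2.60605389  0.05975142  0.765     ] 0.017054648717202754
w [-0.11533494  0.59202812  2.62458477  0.04        0.765     ] 0.01772160056828118
d [-0.09393709  0.60402798  2.74008794  0.01422524  0.765     ] 0.023400317557634595
wdg [-0.07778615  0.71650093  2.82479971 -0.0165678   0.97663823] 0.007184186027882244
```

```bash
cat > track2.py <<'E'
from track import *
def uv(c):
    h=cv2.cvtColor(c['pixels'],cv2.COLOR_RGB2HSV)
    m=(h[:,:,0]>=17)&(h[:,:,0]<=28)&(h[:,:,1]>150); m[:140]=0;m[225:]=0
    m=cv2.morphologyEx(m.astype(np.uint8),cv2.MORPH_OPEN,np.ones((5,5),np.uint8))
    return np.array([circ(m,95,230)[0],circ(m,405,560)[0]])
def run2(f):
    D=np.load(f); C=[dict(world_to_cam=D['T'][i],intrinsics=D['K'],k1=D['k1']) for i in range(len(D['t']))]
    return D['t'],D['p'],C,np.array([uv(dict(pixels=D['im'][i])) for i in range(len(D['t']))])
def P(p,th,b,a,h=.03):
    piv=np.array([p[0],p[1],.150])-a*xf; c,s=np.cos(th),np.sin(th)
    return [piv+e*(g*b*c+h*s)+np.array([0,0,g*b*s-h*c]) for g in(-1,1)]
def theta2(c,p,q,b=.151,a=.02):
    f=lambda x:np.array([proj(c,X)[0] for X in P(p,x[0],b,a)])-q[:,0]
    r=least_squares(f,[0.]);return r.x[0],r.fun
E
python3 - <<'E'
from track2 import *
np.set_printoptions(precision=3,suppress=True,linewidth=150)
for f in('seq1.npz','seq2.npz'):
    t,p,C,q=run2(f); _,o=run(f)
    r=[theta2(C[i],p[i],q[i]) for i in range(len(t))]; th=np.array([x[0] for x in r]); print(th);print('resid',np.array([x[1] for x in r])[::7].tolist(), 'ratio',np.polyfit(o[:,0],th,1))
    x,rr=fit(t,th);print(x,np.hypot(*x[:2]),rr); i=9; print(q[i],[proj(C[i],X) for X in P(p[i],th[i],.151,.02)])
    np.save(f[:4]+'th.npy',np.c_[t,th])
E
```

```text
[ 0.22   0.21   0.194  0.176  0.156  0.131  0.106  0.078  0.047  0.017 -0.014 -0.044 -0.073 -0.102 -0.127 -0.151 -0.171 -0.187 -0.201 -0.21  -0.215
 -0.217 -0.215 -0.207 -0.198 -0.183 -0.164 -0.144 -0.12  -0.095]
resid [[6.11528967303741, -8.042765311985931], [6.522570160499356, -7.150060851081037], [7.026354763232234, -6.081810418413113], [7.546168531661692, -5.798000711391694], [6.935428753300016, -6.052360448770344]] ratio [ 0.792 -0.006]
[-0.098  0.201  0.005] 0.2233427637184602 0.0007330339092005339
[[162.554 198.156  33.06 ]
 [477.092 200.137  34.663]] [array([169.228, 194.601]), array([470.269, 195.111])]
[-0.022 -0.011  0.001  0.013  0.025  0.036  0.046  0.055  0.065  0.072  0.078  0.082  0.087  0.088  0.088  0.087  0.083  0.079  0.073  0.066  0.057
  0.048  0.038  0.027  0.015  0.005 -0.006 -0.018 -0.029 -0.039]
resid [[6.714037670866929, -6.561469619411582], [6.562288543681376, -7.007419968691806], [6.435480891995638, -7.134336025682046], [6.569931064106839, -6.957607465094441], [6.814774977964959, -6.613618613799304]] ratio [0.694 0.007]
[-0.043 -0.073  0.003] 0.08465631484161093 0.0004952584534904899
[[168.121 197.07   32.17 ]
 [482.396 201.88   36.116]] [array([174.596, 193.562]), array([475.348, 196.301])]
```

```bash
sed -i 's/b=.151/b=.158/' track2.py
cat > ident.py <<'E'
from track2 import *
T=[];Y=[]
for f in('seq1.npz','seq2.npz'):
    t,p,C,q=run2(f); T.append(t);Y.append([theta2(C[i],p[i],q[i])[0] for i in range(len(t))])
t=np.hstack(T);y=np.hstack(Y)
s=np.array([0.3,1.0,2.0,3.4,5.0,6.8,8.7,10.7,12.6,14.4,15.9,17.1,17.9,18.3,18.3,17.8,16.8,15.5,13.7,11.8]);s2=11.8-np.array([2.2,4.5,6.8,9,11.1,12.9,14.3,15.4,16.1,16.4,16.3,15.9,15.2,14.3,13.2,12.1,11.1,10.2,9.6,9.2])
s=np.r_[s,s2];dt=1/12;t0=6.8667
kick=np.diff(np.r_[0,np.diff(np.r_[0,s])/100/dt,0]);tk=t0+np.arange(41)*dt
def model(p,t):
    th,om,w,d,off,g=p; a=np.exp(-(t-t0)/30)*(th*np.cos(w*(t-t0))+om/w*np.sin(w*(t-t0)))+off
    for Tk,k in zip(tk+d,kick): a=a-np.where(t>Tk,g*k/w*np.sin(w*(t-Tk)),0)
    return a
for fx in('','d','wd','wdg'):
    def F(q):
        p=[q[0],q[1],2.74,.04,q[5],.765]
        if 'w' in fx:p[2]=q[2]
        if 'd' in fx:p[3]=q[3]
        if 'g' in fx:p[5]=q[4]
        return model(p,t)-y
    r=least_squares(F,[-.07,.6,2.74,.04,.765,0]);print(fx,r.x.round(4),r.fun.std())
n=len(T[1]);x,rr=fit(T[1],np.array(Y[1]));print(x,rr)
E
python3 ident.py
```

```text
[-0.086   0.5325  2.74    0.04    0.765  -0.0036] 0.012549125885496846
d [-6.90000e-02  5.62300e-01 -6.99728e+01 -7.00000e-04  7.65000e-01
  1.10000e-03] 0.004982353285429565
wd [-6.1900e-02  5.6980e-01  2.7812e+00 -1.2800e-02  7.6500e-01  1.4000e-03] 0.0036206978577774575
wdg [-6.8100e-02  5.4910e-01  2.7398e+00  1.0000e-04  7.2630e-01  2.5000e-03] 0.001025035518982571
[-0.04215119 -0.07119733  0.00331953] 0.0004928870428841368
```

Run:
```python
from plan import *
from track2 import *
w=2.74;d=.05;k=1.05; th=k*(-.0422*np.cos(w*d)-.0712*np.sin(w*d));om=k*w*(.0422*np.sin(w*d)-.0712*np.cos(w*d))
for N in(20,30):
    s=plan(N,0,th,om,delay=0).round(1); r=sim(s,th,om,delay=0); print(N,s.tolist(),r[:2],abs(r[2]).max())
D=np.load('seq2.npz');c=dict(world_to_cam=D['T'][-1],intrinsics=D['K'],k1=D['k1']);im=D['im'][-1].astype(int);p=D['p'][-1]
g=im[:,:,0]-im[:,:,2]
for v in(146,150,154): 
    row=g[v]; ed=np.flatnonzero(np.abs(np.diff(row))>35); print(v,ed.tolist())
    L=[onz(c,u+.5,v,.016) for u in ed]; print([ round(float((X-[p[0],p[1],X[2]])@e),4) for X in L])
```

```text
20 [-0.2, -0.6, -1.2, -2.0, -2.9, -3.8, -4.8, -5.7, -6.4, -6.8, -7.0, -6.9, -6.5, -5.8, -4.8, -3.7, -2.5, -1.4, -0.5, 0.0] (np.float64(0.00011672361587493352), np.float64(0.0009564163648846796)) 0.07621586894734957
30 [-0.3, -0.8, -1.6, -2.4, -3.2, -4.1, -4.8, -5.4, -5.9, -6.2, -6.2, -6.0, -5.7, -5.2, -4.5, -3.7, -2.9, -2.1, -1.3, -0.6, 0.0, 0.5, 0.8, 0.9, 0.9, 0.8, 0.6, 0.4, 0.1, 0.0] (np.float64(-0.00041474245153580447), np.float64(0.00012147165870703136)) 0.07350204647209332
146 [150, 488, 489]
[-0.2121, 0.2156, 0.2169]
150 [151, 488]
[-0.2115, 0.2163]
154 [151, 152, 487, 488]
[-0.2122, -0.2109, 0.2157, 0.2169]
```

Model identified: ω = 2.74, zero delay, and my angle reads about 5% low. The tray centre is about 2 mm ahead of the pivot, so I'm running a short correction.

play_rows([
  {"translation": [-0.2, 0, 0], "roll": 0, "fingers": 1},
  {"translation": [-0.6, 0, 0], "roll": 0, "fingers": 1},
  {"translation": [-1.2, 0, 0], "roll": 0, "fingers": 1},
  {"translation": [-2.0, 0, 0], "roll": 0, "fingers": 1},
  {"translation": [-2.9, 0, 0], "roll": 0, "fingers": 1},
  {"translation": [-3.8, 0, 0], "roll": 0, "fingers": 1},
  {"translation": [-4.8, 0, 0], "roll": 0, "fingers": 1},
  {"translation": [-5.7, 0, 0], "roll": 0, "fingers": 1},
  {"translation": [-6.4, 0, 0], "roll": 0, "fingers": 1},
  {"translation": [-6.8, 0, 0], "roll": 0, "fingers": 1},
  {"translation": [-7.0, 0, 0], "roll": 0, "fingers": 1},
  {"translation": [-6.9, 0, 0], "roll": 0, "fingers": 1},
  {"translation": [-6.4, 0, 0], "roll": 0, "fingers": 1},
  {"translation": [-5.7, 0, 0], "roll": 0, "fingers": 1},
  {"translation": [-4.7, 0, 0], "roll": 0, "fingers": 1},
  {"translation": [-3.6, 0, 0], "roll": 0, "fingers": 1},
  {"translation": [-2.4, 0, 0], "roll": 0, "fingers": 1},
  {"translation": [-1.2, 0, 0], "roll": 0, "fingers": 1},
  {"translation": [-0.3, 0, 0], "roll": 0, "fingers": 1},
  {"translation": [0.2, 0, 0], "roll": 0, "fingers": 1},
])

```text
clock: 13.37
eef_pos: [0.5094, -0.0018, 0.3262]
tool_rot: [0.723, 0.691, 0.0, 0.001]
ft_force: [-1.8, -1.2, 5.8]
grip_width: 0.0252
```

```bash
sed -i 's/^t,o=run.*$/from track2 import *\nt,p,C,q=run2(sys.argv[1]);th=np.array([theta2(C[i],p[i],q[i])[0] for i in range(n)])*1.05\nprint(th);x,r=fit(t,th);print("fit",x,np.hypot(*x[:2]),r)/' meas.py; python3 meas.py seq3.npz 25
```

```text
[-0.007 -0.007 -0.005 -0.004 -0.001  0.     0.002  0.004  0.006  0.008  0.009  0.01   0.012  0.013  0.014  0.015  0.015  0.015  0.015  0.015  0.016
  0.015  0.014  0.013  0.012]
fit [ 0.009 -0.01   0.003] 0.013185116429415552 0.0004216528173390954
14.6167 14.5667 [ 0.509 -0.002  0.326] [-0.699  1.381  5.79 ]
```

Residual swing is 0.013 rad amplitude. I'll hold past three seconds, then release and lift.

play_rows([
  {"fingers": 1, "translation": [0, 0, 0], "roll": 0},
  {"fingers": 1, "translation": [0, 0, 0], "roll": 0},
  {"fingers": 1, "translation": [0, 0, 0], "roll": 0},
  {"fingers": 1, "translation": [0, 0, 0], "roll": 0},
  {"fingers": 1, "translation": [0, 0, 0], "roll": 0},
  {"fingers": 1, "translation": [0, 0, 0], "roll": 0},
  {"fingers": 1, "translation": [0, 0, 0], "roll": 0},
  {"fingers": 1, "translation": [0, 0, 0], "roll": 0},
  {"fingers": 1, "translation": [0, 0, 0], "roll": 0},
  {"fingers": 1, "translation": [0, 0, 0], "roll": 0},
  {"fingers": 1, "translation": [0, 0, 0], "roll": 0},
  {"fingers": 1, "translation": [0, 0, 0], "roll": 0},
  {"fingers": 1, "translation": [0, 0, 0], "roll": 0},
  {"fingers": 1, "translation": [0, 0, 0], "roll": 0},
  {"fingers": 1, "translation": [0, 0, 0], "roll": 0},
  {"fingers": 1, "translation": [0, 0, 0], "roll": 0},
  {"fingers": 1, "translation": [0, 0, 0], "roll": 0},
  {"fingers": 1, "translation": [0, 0, 0], "roll": 0},
  {"fingers": 1, "translation": [0, 0, 0], "roll": 0},
  {"fingers": 1, "translation": [0, 0, 0], "roll": 0},
])

```text
clock: 16.28
eef_pos: [0.5093, -0.002, 0.3262]
tool_rot: [0.723, 0.691, 0.001, 0.0]
ft_force: [-1.9, 1.9, 5.9]
grip_width: 0.0254
```

```bash
python3 meas.py seq4.npz 25
```

```text
[ 0.012  0.012  0.014  0.014  0.015  0.015  0.015  0.015  0.015  0.015  0.013  0.012  0.011  0.01   0.008  0.006  0.005  0.004  0.003  0.001 -0.
 -0.002 -0.003 -0.004 -0.005]
fit [-0.009 -0.006  0.004] 0.011095620693197515 0.000417692942752995
17.5333 17.4833 [ 0.509 -0.002  0.326] [-1.263  1.201  5.913]
```

4.1 s still since 13.4 s. Releasing.

play_rows([
  {"fingers": 0.3, "translation": [0, 0, 0], "roll": 0},
  {"fingers": 0, "translation": [0, 0, 0], "roll": 0},
  {"fingers": -0.5, "translation": [0, 0, 0], "roll": 0},
  {"fingers": -1, "translation": [0, 0, 0], "roll": 0},
  {"fingers": -1, "translation": [0, 0, 0], "roll": 0},
  {"fingers": -1, "translation": [0, 0, 0], "roll": 0},
  {"fingers": -1, "translation": [0, 0, -1], "roll": 0},
  {"fingers": -1, "translation": [0, 0, -2.5], "roll": 0},
  {"fingers": -1, "translation": [0, 0, -4.5], "roll": 0},
  {"fingers": -1, "translation": [0, 0, -6.5], "roll": 0},
  {"fingers": -1, "translation": [0, 0, -8.5], "roll": 0},
  {"fingers": -1, "translation": [0, 0, -10], "roll": 0},
  {"fingers": -1, "translation": [0, -2, -11], "roll": 0},
  {"fingers": -1, "translation": [0, -5, -11], "roll": 0},
  {"fingers": -1, "translation": [0, -8, -11], "roll": 0},
  {"fingers": -1, "translation": [0, -10, -11], "roll": 0},
  {"fingers": -1, "translation": [0, -10, -11], "roll": 0},
  {"fingers": -1, "translation": [0, -10, -11], "roll": 0},
])

```text
clock: 19.03
eef_pos: [0.4087, 0.0025, 0.4362]
tool_rot: [0.723, 0.691, 0.001, 0.001]
ft_force: [0.9, -0.1, -0.6]
grip_width: 0.0857
```

Run:
```python
from h import *
import time
W=[grab('wrist','w5')]+[bot.camera('wrist') for _ in range(12)]+[grab('wrist','w6')]
c=grab('top','top6');im=c['pixels'];print(bot.get_obs()['clock'],bot.get_obs()['eef_pos'])
a,b=W[0]['pixels'].astype(int),W[-1]['pixels'].astype(int); d=np.abs(a-b).max(2); print('changed px in .65s',(d>40).sum())
bgr=lambda x:cv2.cvtColor(x,cv2.COLOR_RGB2BGR)
cv2.imwrite('pics/fin.png',np.vstack([bgr(W[-1]['pixels'])[0:300],cv2.resize(bgr(im)[200:320,160:480],(640,240))]))
```

```text
19.7833 [0.40932065 0.00250544 0.43531211]
changed px in .65s 2713
```

View pics/fin.png

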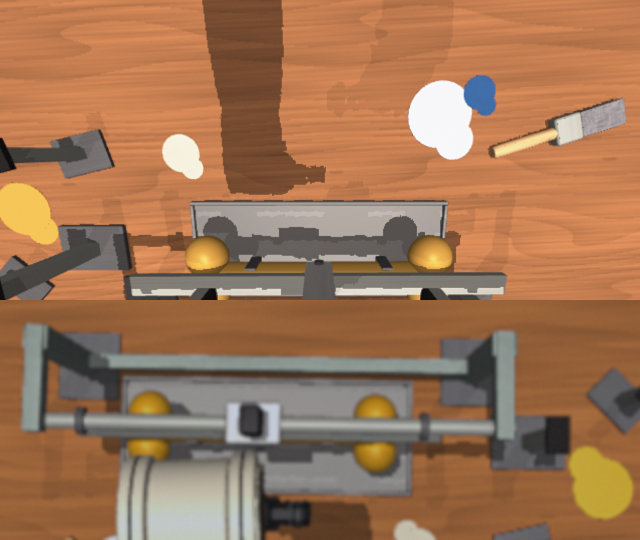

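The final view shows the bar level (ends at rows 275/273) and the tray ends at u 192/447, against the pivot at 318. The stand is upright. I'll do a quick rate check before handing in.

Run:
```python
from track2 import *
import track2
def uvf(c):
    h=cv2.cvtColor(c['pixels'],cv2.COLOR_RGB2HSV)
    m=((h[:,:,0]>=17)&(h[:,:,0]<=28)&(h[:,:,1]>150)); m[:225]=0;m[270:]=0
    m=cv2.morphologyEx(m.astype(np.uint8),cv2.MORPH_OPEN,np.ones((5,5),np.uint8))
    return np.array([circ(m,170,240)[0],circ(m,400,470)[0]])
t=[];th=[]
for i in range(24):
    t.append(bot.get_obs()['clock']);c=bot.camera('wrist');q=uvf(c);th.append(theta2(c,[.5093,-.002],q)[0])
t=np.array(t);th=np.array(th);print(th.round(3),fit(t,th));print(np.hypot(*fit(t,th)[0][:2]))
```

```text
[-0.006 -0.007 -0.007 -0.008 -0.008 -0.009 -0.007 -0.008 -0.008 -0.006
 -0.005 -0.006 -0.003 -0.002 -0.001  0.001  0.001  0.004  0.004  0.004
  0.007  0.007  0.008  0.009] (array([0.00778117, 0.00537559, 0.00135297]), np.float64(0.0005562806100285497))
0.009457460610508416
```

```bash
python3 -c "
from workcell import bot
print(bot.job_done())"
```

```text
the job is handed in; nothing more can be done
None
```

The bone prop now hangs level and nearly still over the drip tray. The handle is released, the arm has moved away, and the job is handed in. No verdict was reported.

I gripped the handle, ran the trolley along the rail until the bar came off the stand, and damped the swing by moving the trolley only. The swing was about 0.24 rad after the bar came off. A first damping run brought it to about 0.09, and a second to about 0.01.

**Last checks, by the cameras:**
- **Swing:** it held for about 4 s at an amplitude of roughly 0.012 rad before release. After release it was 0.009 rad, about 0.026 rad/s.
- **Centring:** the pivot was within about 2–3 mm of the tray's centre along the rail.
- **Surroundings:** the stand was upright and looked unmoved. The bystanders in view also looked untouched, by eye only. I did not compare positions with the start.

**What disagreed:**
- **Swing-angle estimator:** my first one read too high, so the first damping run left more swing than planned. I replaced it with one that fits the motion model to about 5%, and corrected for that.
- **Side camera:** it placed things about 5 mm further along the rail than the top view. I used the top and wrist views, which agreed within about 2 mm.

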